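# Clamp a wafer carrier in the guarded press

## Task

With a fingertip, push the wafer carrier that lies in the press's channel fully home against its stop; slide it, do not lift it. Then reach down through the window in the guard, without touching the guard, and press the lever down firmly until its rubber foot clamps the carrier. Finish while still holding the lever down with the fingers, and leave everything else on the bench where it is.

Things in the scene. Friction and masses are not known exactly. Their poses are not given: they have to be found in the camera images.
- press: Press fixed to the bench: base plate 320 x 136 x 12 mm. Origin: centre of its underside; x runs along the channel from the open infeed end (-160 mm) to the guard hood, z up. Channel floor: z = 12 mm. Rails with tops at z = 22 mm run from x = -150 to 20 mm, 79 mm apart inside. Stop face under the hood at x = 35.5 mm: a carrier fully home has its centre at x = 0, about 55 of its 70 mm outside the hood.
- press_guard: Aluminium hood on the press, same origin and axes: x = 20 to 158 mm, 136 mm wide, roof 4 mm thick with its top at z = 80 mm. Closed at sides and back; in front a slot from z = 12 to 36 mm lets the carrier in. The robot must not touch it.
- guard_window (a point): Centre of the window in the guard's roof, at the roof's top face (press x = 77, z = 80 mm). The opening is rectangular, 64 mm along press x and 96 mm along press y; its axes are those of the press.
- press_lever: Steel lever in the hood, sprung up. Origin on its hinge (press x = 148, z = 56 mm, axis along y). The arm, 18 mm wide, runs 122 mm from there to its own -x, level when up, with a push pad and, at 116 mm, a rubber foot that comes down on the carrier. At the pad it takes 4 N to start, 6 N when the foot meets the carrier (after 0.19 rad), some newtons more to clamp. Springs up when let go.
- lever_pad (a point): Centre of the top of the lever's round push pad, 38 mm across, below the middle of the window: 71 mm from the hinge, at z = 64 mm when up (16 mm below the roof's top face), about 13 mm lower when the foot rests on a carrier that is home.
- carrier: Round, pale single-wafer carrier, 70 mm across, 14 mm high, about 30 g, loose, lying flat on the channel floor between the rails, some way short of home. Origin: centre of its underside.
- tweezers: Fine tweezers, 137 mm long, 9 mm high, lying beside the channel, on the press's +y side. Bystander. Origin: centre of the underside.
- marker: Marker pen, white with a blue cap, 128 mm long, 14 mm high, lying beside the channel on the press's -y side. Bystander. Origin: centre of the underside.
- slide_box: Sample box with a red lid and a speckled body, 48 x 58 x 52 mm, beside the hood on the +y side. Bystander. Origin: centre of the underside.
- sample_box: Orange clear sample box, 54 x 52 x 45 mm, beside the hood on the -y side. Bystander. Origin: centre of the underside.
- bottle: Small bottle with a screw cap, 48 mm across, 80 mm high, on the left of the bench. Bystander. Origin: centre of the underside.
- spare_carrier: Another round wafer carrier (orange), 70 mm across, 14 mm high, lying on the bench to the right, not in the press. Bystander. Origin: centre of the underside.
There are look-alikes about, which are no part of the job. Leave any red look-alike of the carrier alone.

How it is judged:
By the outcome, as a careful person would: the job done as asked, in the order asked, and still so for the second after the job is handed in, while the arm keeps its last pose, push and grip.
It also fails if it takes over 45 s, if anything falls off the work surface, if the arm or the gripper's body presses on something with over 40 N, if the wrist force passes 120 N, or if a joint passes its speed limit or range.

## Robot

A 6-joint arm with a two-finger parallel gripper is mounted at the origin on a cart in front of the work surface, level with it; the furniture and walls round the work are solid. World frame = base frame: x ahead of the robot, y to its left, z up, the work surface at z = 0. Lengths are in m, angles in rad, forces in N, time in s.
With the tool pointing down it reaches from about 0.3 to 0.775 m from the base axis. Payload 14.6 kg.
Tool frame: the origin (TCP) lies at the centre of the arm's flange, where the gripper is bolted on; the fingertips stand 199 mm ahead of it and the grasp point (between the pads) lies 180 mm ahead of it; z points along the fingers, y is the line along which they close (so a half turn about z gives the same grasp; the last joint's range is limited). The gripper opens to 94 mm and grips with 3 to 60 N. Pads are 16 mm wide; open, the fingers measure 119 mm over their backs; the gripper's body (75 mm by 177 mm) begins 78 mm behind the grasp point.
Start: joints at [-1.399, 0.3, 1.521, -0, 1.321, -0.067], TCP at [0.13, -0.534, 0.405] pointing down, gripper open.
Joint ranges: [-3.03, 3.03], [-0.79, 2.21], [0.23, 2.52], [-1.04, 4.18], [0, 3.07], [-2.55, 2.55]. Speed limits (rad/s): [2.22, 2.22, 2.57, 3.14, 3.14, 3.14].

## Interface

Orientations are given as [roll, pitch, yaw] about the fixed x, y, z axes, in that order (R = Rz(yaw) Ry(pitch) Rx(roll)).
In Python, from station import ctrl gives the robot as it stands. The module is installed in compiled form; this text tells all that it offers.
- The arm moves only by the tool servo_tool, never from a script. Its argument "motion" is a list of rows, each a list of 5 numbers: the closure, from 0 (fully open) to 1 (shut), then the shift along the world's x, y, z in cm, then the turn about the world's z in degrees. A call has 1 to 20 rows; each row is the pose to reach, as a shift and turn from the pose commanded when the call began; what a row does not reach only later rows make up. A row lasts 1/8 s, in which the tool goes at most 62.5 mm and 10.7 degrees, less where a joint would pass 70% of its speed; a pose out of reach is approached as far as the arm can. A call with a gripper value outside its range is refused whole. The fingers move at their own pace and stop on an object; "squeeze" is the grip in N (left out, the last holds). Time passes only in rows, so rows that repeat a pose let the fingers close. It gives the time, the measured TCP pose, the force, the opening and the grip force at its end, in the units of the state.
- ctrl.get_obs(): the state, without advancing time (a new reading comes with each control period).
- ctrl.camera(name): name is "side" or "top"; returns a dict with "image" (400x640x3 uint8, red, green, blue), "fx", "fy", "cx", "cy" (pixels), "camera_from_world" (4x4, takes a point from world to camera coordinates). Camera axes: x right, y up, looking along -z (the intrinsics and any distortion apply to the point x, -y, -z); pixel columns grow to the right and rows downward; lengths in m; the calibration is good to about 2 mm. A picture is of the moment at which its call begins. There is no depth.
- ctrl.hand_in(): hands the job in; it is judged then, once.
The state is a dict: "time_s": time; "qpos": joint angles; "joint_vel": joint speeds; "tau": joint torques, N m; "ee_pos": TCP position; "eef_rot": TCP orientation; "force": force on the tool from outside, world axes, zero at the start; "moment": the same for the moment, N m; "grip_width": finger opening in m; "grip_force": force on a finger pad.
Only numpy, scipy, OpenCV 4.12 (cv2) and the standard library are available. Lean on these libraries where they do the work, as an engineer would, in place of code of your own. Each camera call takes 0.05 s, during which the arm holds its last target. There are 200 camera calls.

## Working session

There is one attempt and no reset: what is moved stays moved. The work goes in short steps, Python scripts to look and compute and a tool call to move; the robot and the scene stay as the last step left them, time stands still between calls to the robot, and variables do not carry over. Pictures are saved under pics/ and viewed, at most 10 in all, crops included, and the job is handed in when it is done.

Besides the shell and the picture viewer there is one more tool, called after "Emit:" by a JSON object that holds its "fn" and its "kwargs", one argument or row to a line. servo_tool: Moves the arm, as the interface text tells. Its arguments: {"type":"object","properties":{"motion":{"type":"array","items":{"type":"array","items":{"type":"number"}}},"squeeze":{"type":"number"}},"required":["motion"]}

```bash
mkdir -p pics; cat > h.py <<'E'
import numpy as np,cv2
from station import ctrl
def snap(n,f):
    c=ctrl.camera(n); cv2.imwrite(f,c["image"][:,:,::-1]); return c
def ray(c,u,v):
    T=np.array(c["camera_from_world"]);R=T[:3,:3];o=-R.T@T[:3,3]
    d=R.T@np.array([(u-c["cx"])/c["fx"],-(v-c["cy"])/c["fy"],-1]);return o,d
def onz(c,u,v,z):
    o,d=ray(c,u,v);return o+d*(z-o[2])/d[2]
def proj(c,p):
    T=np.array(c["camera_from_world"]);q=T[:3,:3]@np.array(p)+T[:3,3]
    return np.array([c["cx"]+c["fx"]*q[0]/-q[2],c["cy"]+c["fy"]*-q[1]/-q[2]])
E
python3 - <<'E'
from h import *
import pickle
a=snap("top","pics/t0.png");b=snap("side","pics/s0.png")
pickle.dump((a,b),open("c0.pkl","wb"))
for c in(a,b):print([k for k in c],c["fx"],c["cx"],c["cy"],ray(c,320,200))
o=ctrl.get_obs();print(o["time_s"],o["eef_rot"],o["force"],o["grip_width"])
E
```

```text
['image', 'fx', 'fy', 'cx', 'cy', 'camera_from_world'] 451.84990909562254 326.22240149930263 193.86891423861124 (array([ 0.29447918, -0.04188395,  1.52573305]), array([ 0.16391319,  0.01345337, -0.98657246]))
['image', 'fx', 'fy', 'cx', 'cy', 'camera_from_world'] 432.1288115633402 313.1358019549251 197.53859533823385 (array([-0.02018641,  0.87859601,  1.01633032]), array([ 0.37833655, -0.63975561, -0.66922266]))
0.1 [-3.14053404e+00 -4.71803754e-05  2.38790795e-01] [-0.55552639 -0.53592635 -0.260458  ] 0.09460268924385742
```

View pics/t0.png

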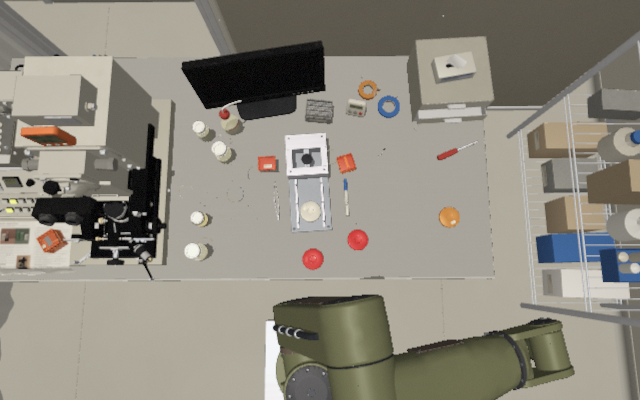

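View pics/s0.png

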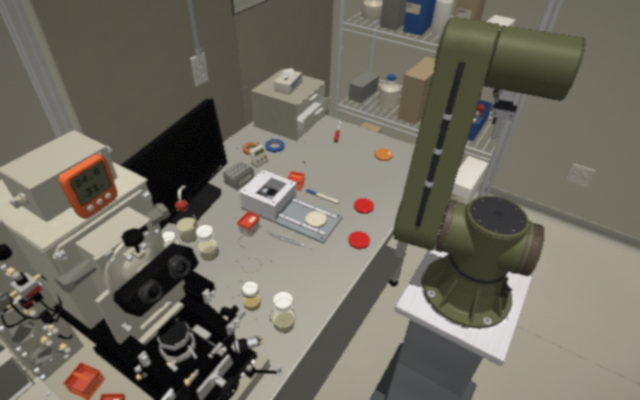

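Top view: the press runs from its open end at about (311,230) to the hood at about (306,155), with the window and dark pad at about (307,159). There are four candidates for the carrier:
- Pale disc at (311,211), lying in the channel.
- Red discs at (313,259) and (358,240), which are look-alikes.
- Orange disc at (449,217), which is the spare.

The pale one in the channel fits the description. I'll confirm it in an enlarged crop.

```bash
python3 - <<'E'
from h import *
import pickle
a,b=pickle.load(open("c0.pkl","rb"))
im=a["image"][:,:,::-1]
cv2.imwrite("pics/t0c.png",cv2.resize(im[125:240,255:375],None,fx=5,fy=5,interpolation=cv2.INTER_CUBIC))
hsv=cv2.cvtColor(im.copy(),cv2.COLOR_BGR2HSV)
m=cv2.inRange(hsv,(10,25,170),(35,120,255));m[:180]=0;m[240:]=0;m[:,:285]=0;m[:,335:]=0
n,l,s,ce=cv2.connectedComponentsWithStats(m)
for i in range(1,n):
    if s[i,4]>30:print("carrier?",s[i],ce[i],onz(a,*ce[i],.026))
E
```

```text
carrier? [300 201  20  21 307] [309.99022801 211.11074919] [0.50617075 0.01226915 0.026     ]
```

View pics/t0c.png

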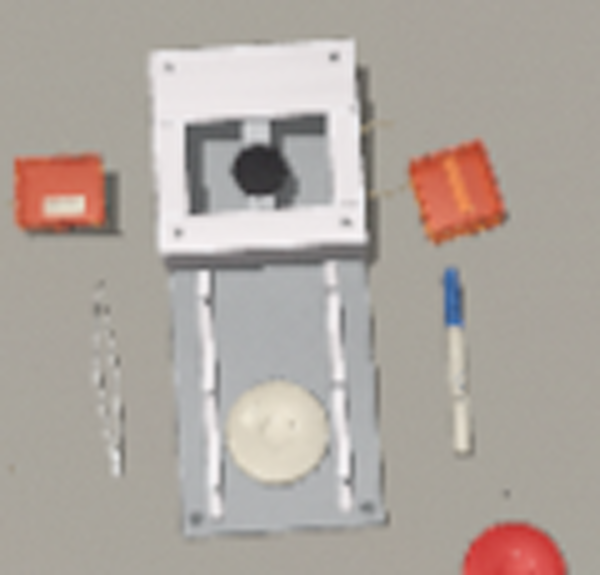

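The crop shows the pale carrier at crop (277,431) between the white rails. The hood's roof corners are at about (152,50), (354,40), (367,243) and (160,254), with the dark pad at (260,170) in the window. Next I'll measure the roof and the base.

```bash
python3 - <<'E'
from h import *
import pickle
a,b=pickle.load(open("c0.pkl","rb"))
f=lambda u,v:((u+.5)/5-.5+255,(v+.5)/5-.5+125)
R=[onz(a,*f(*p),.08)[:2] for p in[(152,50),(354,40),(367,243),(160,254)]]
W=[onz(a,*f(*p),.08)[:2] for p in[(185,123),(327,114),(332,207),(192,215)]]
B=[onz(a,*f(*p),.012)[:2] for p in[(186,534),(385,522)]]
P=onz(a,*f(260,170),.064)
for n,Q in(("roof",R),("win",W)):
    Q=np.array(Q);print(n,Q.round(4).tolist(),"ctr",Q.mean(0),"sides",np.linalg.norm(Q-np.roll(Q,-1,0),axis=1))
    d=(Q[0]+Q[1]-Q[2]-Q[3]);e=Q[0]+Q[3]-Q[1]-Q[2]
    print("yaw",np.degrees(np.arctan2(d[1],d[0])),np.degrees(np.arctan2(-e[0],e[1])))
print("infeed",B,np.mean(B,0),"pad",P)
img=b["image"][:,:,::-1]
cv2.imwrite("pics/s0c.png",cv2.resize(img[160:250,225:355],None,fx=6,fy=6,interpolation=cv2.INTER_CUBIC))
E
```

```text
roof [[0.7563, 0.0934], [0.7622, -0.0412], [0.6235, -0.0488], [0.6171, 0.0868]] ctr [0.68978209 0.02254616] sides [0.1347031  0.1388762  0.13580425 0.13927018]
yaw 2.904782548874472 2.6162203301881988
win [[0.7058, 0.071], [0.7113, -0.023], [0.648, -0.026], [0.6432, 0.066]] ctr [0.6770613  0.02203164] sides [0.09419488 0.06339764 0.09214436 0.06277822]
yaw 3.6367863252954042 3.1421952073201047
infeed [array([0.43991135, 0.07383285]), array([ 0.44702309, -0.05972558])] [0.44346722 0.00705363] pad [0.67756136 0.02207694 0.064     ]
```

View pics/s0c.png

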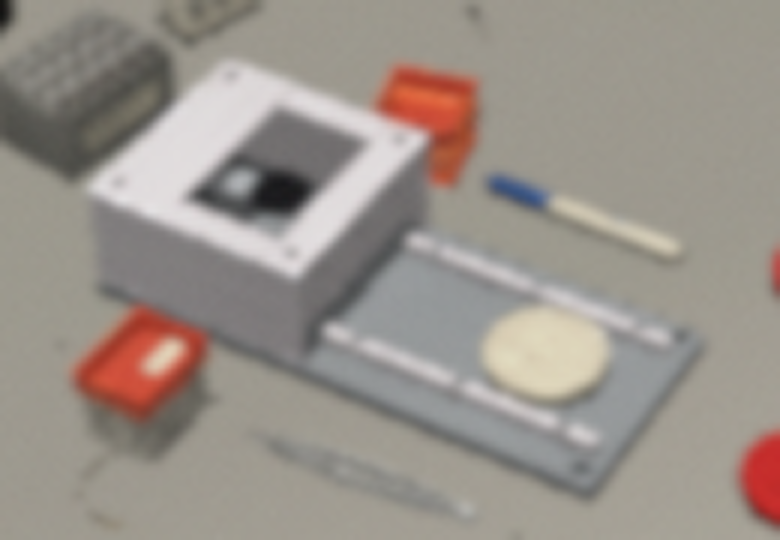

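The side view agrees: the carrier is in the channel, the window is clear and the pad sits below it. From this, press yaw is about 3.3°, its origin is about (0.602, 0.0168), and the carrier is at press x ≈ -96 mm. I'll move above the infeed end with the fingers closed.

Emit:
{"fn": "servo_tool", "kwargs": {
  "motion": [
    [1,4,6,0,-3],
    [1,8,12,0,-6],
    [1,11,18,0,-9],
    [1,14,24,0,-10.4],
    [1,17,29,0,-10.4],
    [1,20,34,-1,-10.4],
    [1,23,39,-3,-10.4],
    [1,26,44,-5,-10.4],
    [1,29,49,-8,-10.4],
    [1,31.5,54.2,-10,-10.4],
    [1,31.5,54.2,-10,-10.4],
    [1,31.5,54.2,-10,-10.4],
    [1,31.5,54.2,-10,-10.4]
  ],
  "squeeze": 15
}}

```text
time_s: 1.72
ee_pos: [0.4449, 0.007, 0.3049]
eef_rot: [3.141, -0.0, 0.057]
force: [-0.7, -0.4, 0.6]
grip_width: 0.0006
grip_force: 0.0
```

Emit:
{"fn": "servo_tool", "kwargs": {
  "motion": [
    [1,0,0,-3,0],
    [1,0,0,-6,0],
    [1,0,0,-8,0],
    [1,0,0,-8.8,0],
    [1,0,0,-8.8,0]
  ]
}}

```text
time_s: 2.35
ee_pos: [0.4451, 0.0071, 0.217]
eef_rot: [3.142, -0.0, 0.056]
force: [-0.2, 0.5, 0.9]
grip_width: 0.0006
grip_force: 0.0
```

```bash
python3 - <<'E'
from h import *
c=snap("side","pics/s1.png");im=c["image"][:,:,::-1]
cv2.imwrite("pics/s1c.png",cv2.resize(im[150:260,225:365],None,fx=5,fy=5,interpolation=cv2.INTER_CUBIC))
o=ctrl.get_obs();print(o["time_s"],o["ee_pos"],o["force"])
E
```

```text
2.4 [0.44524066 0.00722799 0.21737665] [ 0.06300352 -0.62050271  0.85739143]
```

View pics/s1c.png

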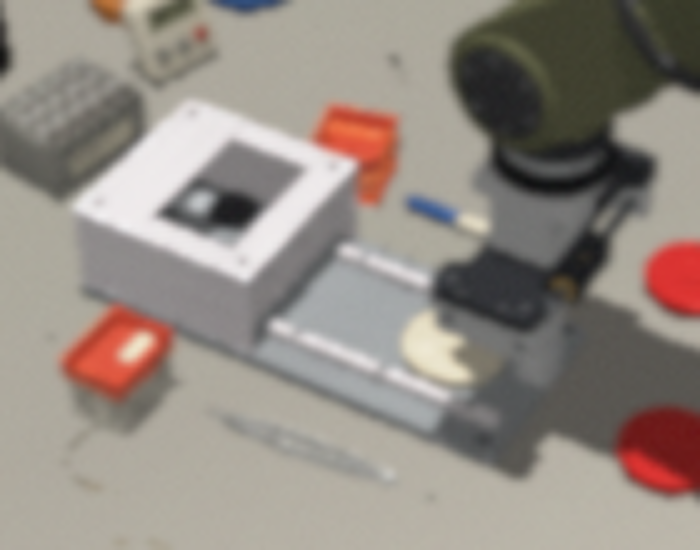

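The fingers stand just behind the carrier at crop (490,370), within the rails' span, and everything else is where it was. I'll push along the channel.

Emit:
{"fn": "servo_tool", "kwargs": {
  "motion": [
    [1,0.8,0.05,0,0],
    [1,1.6,0.1,0,0],
    [1,2.2,0.13,0,0],
    [1,2.8,0.16,0,0],
    [1,3.6,0.21,0,0],
    [1,4.4,0.25,0,0],
    [1,5.2,0.3,0,0],
    [1,6.0,0.35,0,0],
    [1,6.8,0.4,0,0],
    [1,7.6,0.44,0,0],
    [1,8.4,0.49,0,0],
    [1,9.2,0.53,0,0],
    [1,9.8,0.57,0,0],
    [1,10.2,0.59,0,0],
    [1,10.4,0.6,0,0],
    [1,10.5,0.61,0,0],
    [1,10.5,0.61,0,0]
  ]
}}

```text
time_s: 4.53
ee_pos: [0.55, 0.0137, 0.2167]
eef_rot: [-3.142, -0.0, 0.057]
force: [-0.5, -0.4, 0.1]
grip_width: 0.0003
grip_force: 0.0
```

Emit:
{"fn": "servo_tool", "kwargs": {
  "motion": [
    [1,0.1,0,0,0],
    [1,0.2,0.01,0,0],
    [1,0.3,0.02,0,0],
    [1,0.4,0.02,0,0],
    [1,0.5,0.03,0,0],
    [1,0.5,0.03,0,0]
  ]
}}

```text
time_s: 5.28
ee_pos: [0.5551, 0.014, 0.2167]
eef_rot: [-3.142, -0.0, 0.057]
force: [-0.4, 0.6, 0.4]
grip_width: 0.0005
grip_force: 0.0
```

Emit:
{"fn": "servo_tool", "kwargs": {
  "motion": [
    [1,0.1,0,0,0],
    [1,0.2,0.01,0,0],
    [1,0.3,0.02,0,0],
    [1,0.3,0.02,0,0]
  ]
}}

```text
time_s: 5.78
ee_pos: [0.558, 0.0142, 0.2165]
eef_rot: [-3.142, 0.001, 0.057]
force: [-3.1, -0.6, 1.9]
grip_width: 0.0006
grip_force: 1.4
```

Emit:
{"fn": "servo_tool", "kwargs": {
  "motion": [
    [1,0.1,0,0,0],
    [1,0.2,0.01,0,0],
    [1,0.2,0.01,0,0]
  ]
}}

```text
time_s: 6.15
ee_pos: [0.5594, 0.0143, 0.2164]
eef_rot: [-3.141, 0.004, 0.057]
force: [-12.0, -0.5, 6.4]
grip_width: 0.0005
grip_force: 6.2
```

Contact came at the predicted place and the force climbed to 12 N, so the carrier is against its stop. I'll back off, rise and check.

Emit:
{"fn": "servo_tool", "kwargs": {
  "motion": [
    [1,-0.5,-0.03,0,0],
    [1,-1.5,-0.09,0,0],
    [1,-3,-0.17,0,0],
    [1,-3,-0.17,2,0],
    [1,-3,-0.17,6,0],
    [1,-3,-0.17,11,0],
    [1,-3,-0.17,11,0]
  ]
}}

```text
time_s: 7.02
ee_pos: [0.5301, 0.0126, 0.3302]
eef_rot: [3.141, -0.007, 0.057]
force: [0.6, -0.4, -0.2]
grip_width: 0.0006
grip_force: 0.0
```

```bash
python3 - <<'E'
from h import *
c=snap("side","pics/s2.png");im=c["image"][:,:,::-1]
t=snap("top","pics/t2.png")["image"][:,:,::-1]
A=cv2.resize(im[150:250,225:355],None,fx=3,fy=4*.75,interpolation=cv2.INTER_CUBIC)
B=cv2.resize(t[125:240,255:375],None,fx=2.6,fy=2.6,interpolation=cv2.INTER_CUBIC)[:300]
h=min(len(A),len(B));cv2.imwrite("pics/c2.png",np.hstack([A[:h],B[:h]]))
def cen(im,box):
    hsv=cv2.cvtColor(im.copy(),cv2.COLOR_BGR2HSV);m=cv2.inRange(hsv,(10,25,120),(35,140,255))
    k=np.zeros_like(m);x0,x1,y0,y1=box;k[y0:y1,x0:x1]=m[y0:y1,x0:x1];n,l,s,ce=cv2.connectedComponentsWithStats(k);i=1+np.argmax(s[1:,4]);return s[i],ce[i]
print(cen(im,(270,340,195,240)))
for px in(0,-5,-10):print(px,proj(c,[.601+px/1e3,.0168,.026]),proj(c,[.601+(px-35)/1e3,.0148,.026]))
o=ctrl.get_obs();print(o["time_s"],o["ee_pos"],o["force"])
E
```

```text
(array([281, 201,  20,  15, 225], dtype=int32), array([290.96888889, 208.30666667]))
0 [291.09157009 207.26704415] [300.07431352 210.91866129]
-5 [292.31663301 207.83324652] [301.32237616 211.49480788]
-10 [293.54503194 208.40099075] [302.57386712 212.0725371 ]
7.125 [0.529668   0.01260032 0.32637969] [-0.31773093  0.43550015 -1.08054087]
```

View pics/c2.png

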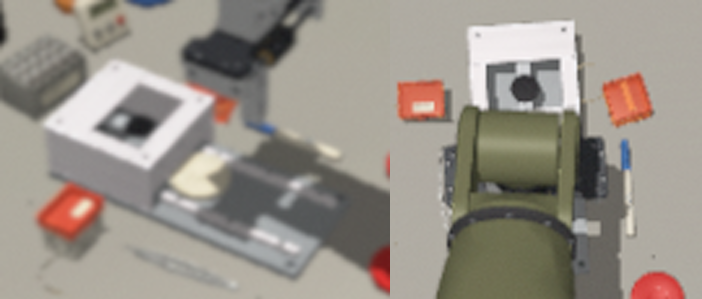

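The side view shows the carrier's visible right edge at column 300, against 300.1 predicted for home, with the front of the carrier under the hood. Now I'll go over the window and down to the pad.

Emit:
{"fn": "servo_tool", "kwargs": {
  "motion": [
    [1,3,0.2,0,0],
    [1,7,0.4,0,0],
    [1,11,0.7,0,0],
    [1,14,0.9,0,0],
    [1,14.7,0.95,0,0],
    [1,14.7,0.95,0,0],
    [1,14.7,0.95,0,0]
  ]
}}

```text
time_s: 8.0
ee_pos: [0.6764, 0.0221, 0.3264]
eef_rot: [-3.142, 0.001, 0.057]
force: [-0.2, 0.8, 0.3]
grip_width: 0.0005
grip_force: 0.0
```

```bash
python3 - <<'E'
from h import *
c=snap("side","pics/s3.png");im=c["image"][:,:,::-1]
cv2.imwrite("pics/s3c.png",cv2.resize(im[140:230,225:325],None,fx=6,fy=6,interpolation=cv2.INTER_CUBIC))
o=ctrl.get_obs();print(o["time_s"],o["ee_pos"],o["force"])
p=o["ee_pos"]
for z in(.199,):print("tip",(proj(c,[p[0],p[1],p[2]-z])-[225,140])*6)
E
```

```text
8.05 [0.6764809  0.02205792 0.32674604] [ 0.48395877  0.20046624 -1.2195    ]
tip [273.85395032 219.4063841 ]
```

View pics/s3c.png

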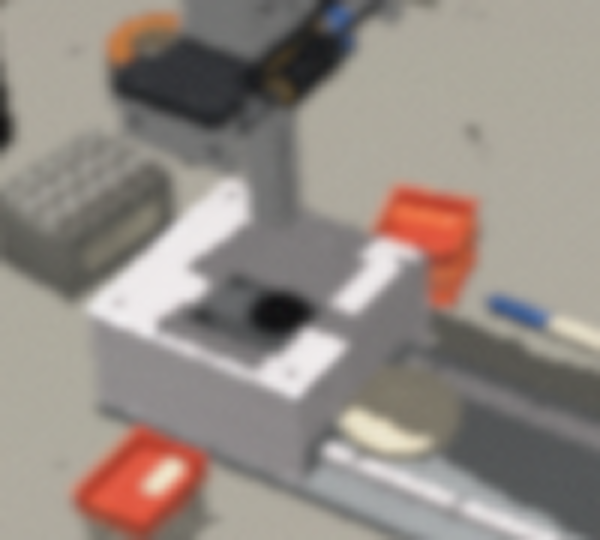

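The fingertip is at crop (274,219), straight above the pad at (280,312), and well clear of the window's edges. Going down.

Emit:
{"fn": "servo_tool", "kwargs": {
  "motion": [
    [1,0,0,-2,0],
    [1,0,0,-4,0],
    [1,0,0,-5,0],
    [1,0,0,-5.8,0],
    [1,0,0,-6.2,0],
    [1,0,0,-6.5,0],
    [1,0,0,-6.5,0]
  ]
}}

```text
time_s: 8.93
ee_pos: [0.6771, 0.0221, 0.2621]
eef_rot: [3.142, -0.0, 0.057]
force: [-2.0, 0.2, 3.2]
grip_width: 0.0007
grip_force: 1.9
```

Emit:
{"fn": "servo_tool", "kwargs": {
  "motion": [
    [1,0,0,-0.2,0],
    [1,0,0,-0.4,0],
    [1,0,0,-0.6,0],
    [1,0,0,-0.8,0],
    [1,0,0,-1.0,0],
    [1,0,0,-1.0,0]
  ]
}}

```text
time_s: 9.68
ee_pos: [0.6771, 0.0221, 0.2518]
eef_rot: [3.142, -0.0, 0.057]
force: [-3.0, -0.4, 6.8]
grip_width: 0.0001
grip_force: 3.2
```

Emit:
{"fn": "servo_tool", "kwargs": {
  "motion": [
    [1,0,0,-0.1,0],
    [1,0,0,-0.2,0],
    [1,0,0,-0.25,0],
    [1,0,0,-0.25,0]
  ]
}}

```text
time_s: 10.18
ee_pos: [0.6772, 0.0221, 0.2511]
eef_rot: [3.141, -0.001, 0.057]
force: [-10.2, -0.9, 18.4]
grip_width: 0.0003
grip_force: 10.4
```

Emit:
{"fn": "servo_tool", "kwargs": {
  "motion": [
    [1,0,0,-0.05,0],
    [1,0,0,-0.1,0],
    [1,0,0,-0.1,0]
  ]
}}

```text
time_s: 10.55
ee_pos: [0.6772, 0.0221, 0.2509]
eef_rot: [3.141, -0.002, 0.057]
force: [-14.0, -0.5, 25.5]
grip_width: 0.0003
grip_force: 13.8
```

The force rose from 7 to 25 N at the expected height (tip z = 52 mm), so the foot is clamping. I'll check that it holds steady, then hand in.

Emit:
{"fn": "servo_tool", "kwargs": {
  "motion": [
    [1,0,0,0,0],
    [1,0,0,0,0],
    [1,0,0,0,0],
    [1,0,0,0,0]
  ]
}}

```text
time_s: 11.05
ee_pos: [0.6772, 0.0221, 0.2509]
eef_rot: [3.141, -0.002, 0.057]
force: [-14.7, -0.3, 25.3]
grip_width: 0.0
grip_force: 13.8
```

```bash
python3 - <<'E'
from h import *
c=snap("side","pics/s4.png");im=c["image"][:,:,::-1]
cv2.imwrite("pics/s4c.png",cv2.resize(im[140:250,225:355],None,fx=5,fy=5,interpolation=cv2.INTER_CUBIC))
E
```

```text
(no output)
```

View pics/s4c.png

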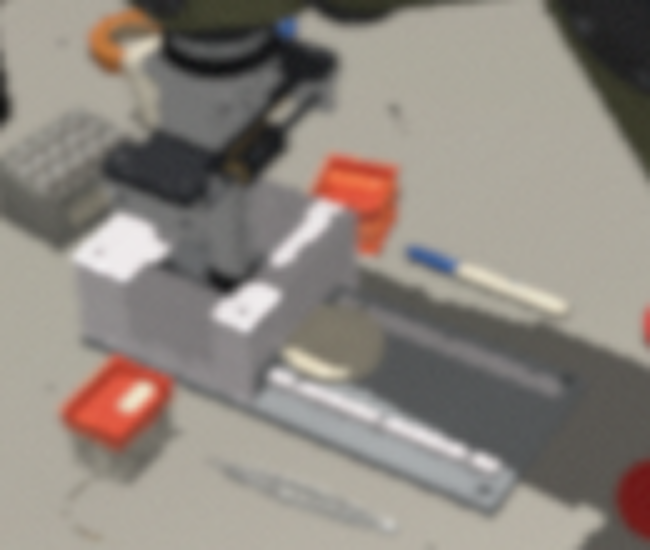

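The fingers hold the pad down through the window at crop (225,275). The carrier is still home at (335,340), the bystanders haven't moved and the force is steady, so I'm handing in.

```bash
python3 -c "
from station import ctrl
print(ctrl.hand_in())"
```

```text
the job is handed in; nothing more can be done
None
```

I pushed the carrier home against its stop, then clamped it by holding the lever down through the window at a steady 25 N or so; the job was handed in at about 11 s, with no sign of touching the guard and nothing else seen to move.

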